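# Put the matchbox away in the dry box and slide its hatch shut

## Robot

A 6-joint arm with a two-finger parallel gripper is mounted at the origin on a cart in front of the work surface, level with it; the furniture and walls round the work are solid. World frame = base frame: x ahead of the robot, y to its left, z up, the work surface at z = 0. Lengths are in m, angles in rad, forces in N, time in s.
With the tool pointing down it reaches from about 0.225 to 0.875 m from the base axis. Payload 3.4 kg.
Tool frame: the origin (TCP) lies at the very end of the fingers, on their centre line; the grasp point (between the pads) lies behind it (manip.grasp_offset is the z of the grasp point in the tool frame, in m); z points along the fingers, y is the line along which they close (so a half turn about z gives the same grasp; the last joint's range is limited). The gripper opens to 85 mm and grips with 20 to 120 N. Pads are 22 mm wide; open, the fingers measure 114 mm over their backs; the gripper's body (76 mm by 85 mm) begins 54 mm behind the grasp point. The pads swing forward as they close: fully open they stand 13 mm farther back than shut.
Start: joints at [-1.367, 0.276, 1.505, -0, 1.361, -0.121], TCP at [0.183, -0.545, 0.231] pointing down, gripper open.
Joint ranges: [-2.89, 2.89], [-0.75, 2.08], [0.22, 2.7], [-1.18, 4.32], [0.11, 2.71], [-2.7, 2.7]. Speed limits (rad/s): [2.57, 2.57, 3.14, 3.14, 3.14, 3.14].

## Interface

Orientations are given as a unit quaternion [w, x, y, z].
In Python, from rig import manip gives the robot as it stands.
- The arm moves only by the shell command python3 -m pendant 'ROWS' [FORCE]. ROWS is JSON, a list of rows, each an object of numbers: "dx", "dy", "dz": the shift along the tool's x, y, z in m; "rx", "ry", "rz": the turn, a rotation vector about the tool's x, y, z in degrees; "hand": the finger opening in m, from 0 to 0.0854. In form: [{"dx": .., "dy": .., "dz": .., "rx": .., "ry": .., "rz": .., "hand": ..}, ...]. A call has 1 to 12 rows; each row shifts and turns the commanded pose from where the row before left it, along the tool's axes as they then stand; what a row does not reach is not made up. A row lasts 1/12 s, in which the tool goes at most 41.7 mm and 7.16 degrees, less where a joint would pass 70% of its speed; a pose out of reach is approached as far as the arm can. A call is refused whole if a number of a shift passes 0.0417 or a number of a turn 7.16, either way. A call with a gripper value outside its range is refused whole. The fingers move at their own pace and stop on an object; FORCE is the grip in N (left out, the last holds). Time passes only in rows, so rows that do not move let the fingers close. It gives the time, the measured TCP pose, the force, the opening and the grip force at its end, in the units of the state.
- manip.get_state(): the state, without advancing time (a new reading comes with each control period).
- manip.get_image(name): name is "scene" or "top"; returns a dict with "frame" (480x640x3 uint8, red, green, blue), "fx", "fy", "cx", "cy" (pixels), "distortion" ([k1, k2, p1, p2, k3] as OpenCV has them; the pictures are not rectified), "position" and "attitude" of the camera in the world. Camera axes: x right, y up, looking along -z (the intrinsics and any distortion apply to the point x, -y, -z); pixel columns grow to the right and rows downward; lengths in m; the calibration is good to about 2 mm. A picture is of the moment at which its call begins. There is no depth.
- manip.sign_off(): hands the job in; it is judged then, once.
The state is a dict: "clock": time; "qpos": joint angles; "qd": joint speeds; "effort": joint torques, N m; "position": TCP position; "ee_rot": TCP orientation; "contact_force": force on the tool from outside, world axes, zero at the start; "moment": the same for the moment, N m; "width": finger opening in m; "gripper_force": force on a finger pad.
Only numpy, scipy, OpenCV 4.12 (cv2) and the standard library are available. Lean on these libraries where they do the work, as an engineer would, in place of code of your own. Each camera call takes 0.05 s, during which the arm holds its last target. There are 200 camera calls.

## Task

Put the matchbox away in the wooden dry box, through the open part of its top. Then push the sliding hatch along its rails until it is fully home against the end bar and its catch has snapped in, pressing firmly but without ramming it, and let go. Leave the other things on the worktop alone.

Things in the scene. Friction and masses are not known exactly. Their poses are not given: they have to be found in the camera images.
- matchbox: red and brown cardboard matchbox lying flat on the worktop, 37 x 60 x 17 mm (x, y, z), 60 mm side along its y axis. Origin at the centre of its underside, z up.
- dry_box: low pale wooden box, 260 x 150 mm, 75 mm high with its aluminium guide rails, fixed on the worktop. Origin at the centre of its underside, z up; x is its long axis, along which the hatch slides, pointing to the end where the hatch closes. Walls 6 mm thick. The half towards -x is roofed by a fixed deck (top 54 mm high); the half towards +x is the open compartment.
- compartment (a point): centre of the free floor of the box's open compartment, 6 mm above the worktop, at x = +56 mm in the box's frame. Inside: x from -48 to +68 mm, y from -69 to +69 mm of this point; a grey catch housing 22 mm wide, 48 mm high takes the last 20 mm at y = 0, so free floor is +-48 mm in x. The hatch, when open, still roofs the part of it behind its leading edge.
- hatch (a joint): slide of the hatch in m: 0 = home against the end bar, grows as it opens towards the box's -x (to 0.114). Wooden board 116 x 136 x 8 mm, top 69 mm above the worktop. Friction about 2 N. In the last 8 mm a sprung roller catch resists with up to 10 to 15 N of push and springs the hatch back out if let go; some 2 to 4 mm before home it snaps over, draws the hatch in and holds it shut.
- hatch_bar (a point): middle of the top edge of the hatch's upright steel grip bar: 14 mm thick along the box's x, 80 mm wide along its y, top 98 mm above the worktop, standing 29 mm above the hatch board, 88 mm behind the hatch's leading edge. It moves with the hatch; with the hatch home it is at x = +30 mm in the box's frame.
- end_bar: wooden frame bar across the +x end of the box, 12 x 130 x 12 mm, on which the hatch's leading edge stops. Origin in the middle of the lower edge of its stop face, at x = +118 mm, z = 60 mm in the box's frame. Pressing the hatch against it with more than 30 N damages it; about 18 N of push is plenty to snap the catch.
- salt_mill: bystander: glass salt shaker with grey cap, 44 mm wide, 90 mm high, standing behind the box. Origin at the centre of its underside.
- teaspoon: bystander: steel teaspoon, 133 mm long, lying on the worktop to the right of the matchbox. Origin near its middle.

How it is judged:
On the way, in this order (a step that is already met when the one before it is completed fails the run):
1. the matchbox lies inside the open compartment of the box, released (x of matchbox in the frame of dry_box between 0.008 and 0.124 m and y of matchbox in the frame of dry_box between -0.069 and 0.069 m and z of matchbox in the frame of dry_box between 0 and 0.05 m and contact force between the fingers and matchbox below 0.1 N), for 0.2 s.
2. the hatch is home over its catch (value of joint hatch below 0.002 m), for 0.2 s.
At the end, for the whole second after the job is handed in: The matchbox lies at rest inside the box's compartment and the hatch stays home by itself, within 2 mm of the end bar, held by its catch (value of joint hatch below 0.002 m and x of matchbox in the frame of dry_box between 0.008 and 0.124 m and y of matchbox in the frame of dry_box between -0.069 and 0.069 m and z of matchbox in the frame of dry_box between 0 and 0.05 m and linear speed of matchbox below 0.02 m/s); the robot touches nothing.
It fails at once if the hatch is pressed or rammed against the end bar with more than 30 N (contact force between hatch and end_bar above 30 N).
It fails at once if the salt shaker or the teaspoon is moved by more than 3 cm (distance of any of salt_mill, teaspoon from where it was at the start of the episode above 0.03 m).
It also fails if it takes over 58 s, if anything falls off the work surface, if the arm or the gripper's body presses on something with over 40 N, if the wrist force passes 120 N, or if a joint passes its speed limit or range.

## Working session

There is one attempt and no reset: what is moved stays moved. The work goes in short steps, Python scripts to look and compute and a shell command to move; the robot and the scene stay as the last step left them, time stands still between calls to the robot, and variables do not carry over. Pictures are saved under pics/ and viewed, at most 10 in all, crops included, and the job is handed in when it is done.

```bash
mkdir -p pics; ls
cat > h.py <<'E'
import numpy as np, cv2, json
from rig import manip
from scipy.spatial.transform import Rotation as R
def rot(q): return R.from_quat([q[1],q[2],q[3],q[0]]).as_matrix()
def cam(d):
    K=np.array([[d["fx"],0,d["cx"]],[0,d["fy"],d["cy"]],[0,0,1]]); return K,np.array(d["distortion"],float)
def Rc(d):
    a=np.array(d["attitude"],float)
    return a if a.shape==(3,3) else rot(a)
def ray(d,px,z):
    K,D=cam(d); u=cv2.undistortPoints(np.array(px,float).reshape(-1,1,2),K,D)[:,0]
    v=np.c_[u[:,0],-u[:,1],-np.ones(len(u))]@Rc(d).T; p=np.array(d["position"])
    return p+v*((z-p[2])/v[:,2])[:,None]
def proj(d,P):
    K,D=cam(d); c=(np.atleast_2d(P)-np.array(d["position"]))@Rc(d)
    return cv2.projectPoints(c*[1,-1,-1],np.zeros(3),np.zeros(3),K,D)[0][:,0]
E
python3 - <<'E'
from h import *
for n in("scene","top"):
    d=manip.get_image(n); cv2.imwrite(f"pics/{n}0.png",d["frame"][:,:,::-1])
    print(n,{k:v for k,v in d.items() if k!="frame"})
print(manip.get_state(), manip.grasp_offset)
E
```

```text
pics
scene {'fx': 454.6705943725245, 'fy': 454.6705943725245, 'cx': 310.9461723007577, 'cy': 235.3174677459413, 'distortion': array([-0.10745935,  0.        ,  0.        ,  0.        ,  0.        ]), 'position': array([ 0.29701395, -0.71933361,  0.73500545]), 'attitude': array([ 0.8888738 ,  0.40044102, -0.095008  , -0.20130533])}
top {'fx': 494.15732051218356, 'fy': 494.15732051218356, 'cx': 318.60494249657404, 'cy': 244.88150927883552, 'distortion': array([-0.09839094,  0.        ,  0.        ,  0.        ,  0.        ]), 'position': array([ 0.45518836, -0.06565212,  1.34278424]), 'attitude': array([-0.69602675, -0.05064056,  0.05473403,  0.71413338])}
{'clock': 0.1, 'qpos': array([-1.36702314e+00,  2.76547192e-01,  1.50601135e+00,  2.51367708e-05,
        1.36071518e+00, -1.21034282e-01]), 'qd': array([ 3.22908453e-04, -1.17157454e-03, -3.69341369e-03,  9.17190749e-05,
        2.13477932e-03, -1.59461920e-03]), 'effort': array([ 8.80904408e-04, -4.17699623e+01, -2.46405387e+01, -3.19446663e-04,
        5.80639797e-03,  1.30888665e-05]), 'position': array([ 0.18338544, -0.54447038,  0.2305155 ]), 'ee_rot': array([-8.40324037e-04,  9.86841550e-01,  1.61688123e-01, -2.24832171e-05]), 'contact_force': array([-0.54236034,  0.2578817 , -0.92053885]), 'moment': array([ 0.00014086, -0.007465  ,  0.00675044]), 'gripper_force': 0.0, 'width': 0.08530982853761061} -0.0187
```

View pics/top0.png

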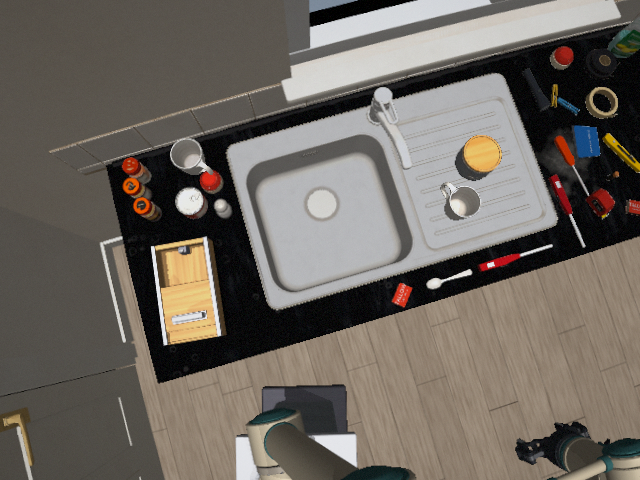

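View pics/scene0.png

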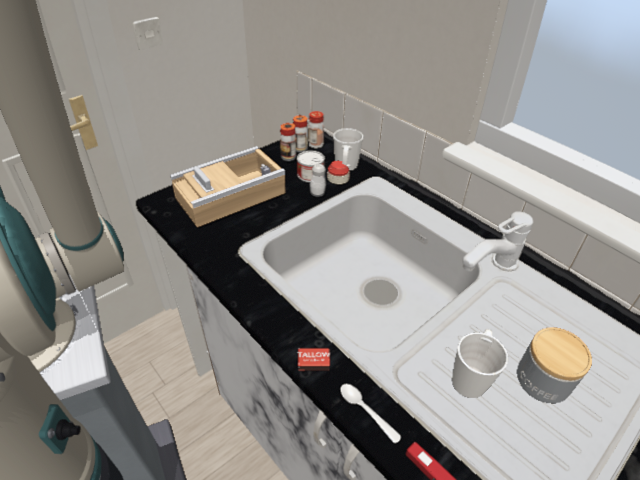

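The top view shows the matchbox at about (401,294) and the box at about (188,290). The catch housing (183,249) is at its far end, and the grip bar is at (189,318). The spoon is at (448,280) and the shaker at (222,208). The scene view confirms the layout.

Run:
```python
from h import *
d=manip.get_image("top"); f=d["frame"]
print(np.round(R.from_matrix(Rc(d)).as_matrix(),3).tolist())
a=cv2.resize(f[225:355,140:240],(400,520),interpolation=cv2.INTER_CUBIC)
b=cv2.resize(f[270:320,380:430],(400,400),interpolation=cv2.INTER_CUBIC)
o=np.zeros((520,800,3),np.uint8);o[:,:400]=a;o[:400,400:]=b
cv2.imwrite("pics/crop.png",o[:,:,::-1])
hsv=cv2.cvtColor(f,cv2.COLOR_RGB2HSV)
m=((hsv[...,0]<12)|(hsv[...,0]>170))&(hsv[...,1]>120)&(hsv[...,2]>60); m=m.astype(np.uint8)
m[:, :380]=0;m[:,425:]=0;m[:270]=0;m[320:]=0
m=cv2.morphologyEx(m,cv2.MORPH_CLOSE,np.ones((5,5)))
c=max(cv2.findContours(m,0,2)[0],key=cv2.contourArea)
P=ray(d,c[:,0],.017)[:,:2].astype(np.float32)
r=cv2.minAreaRect(P*1000);print(r,cv2.boxPoints(r))
```

```text
[[-0.026, 0.989, -0.149], [-1.0, -0.025, 0.008], [0.004, 0.149, 0.989]]
((513.825927734375, -295.07147216796875), (39.890625, 58.61632537841797), 65.34363555908203) [[ 478.86923 -300.97168]
 [ 532.1413  -325.42493]
 [ 548.7826  -289.17126]
 [ 495.51056 -264.71802]]
```

View pics/crop.png

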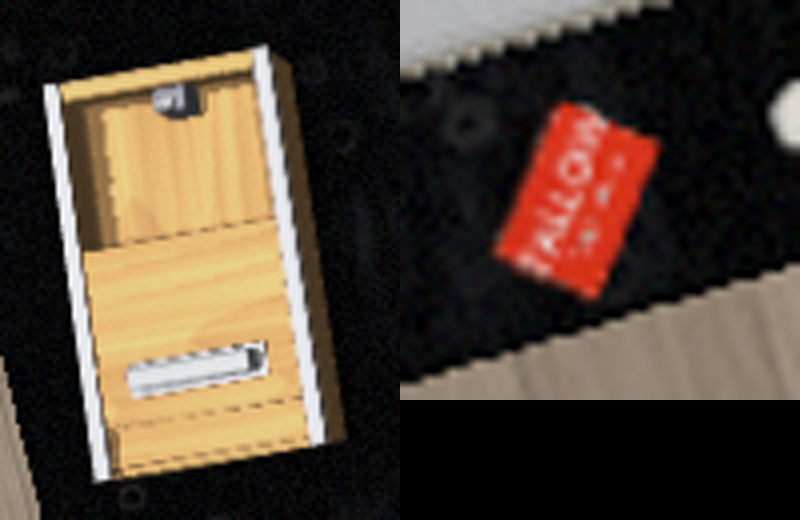

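The crop shows the rail-top corners at crop pixels (44,86), (268,46), (327,441) and (96,481). The hatch's leading edge runs from (84,250) to (274,218), and the grip bar's top goes from about (128,372) to (264,345).

Run:
```python
from h import *
d=manip.get_image("top")
cr=lambda l:(np.array(l,float)+.5)/4-.5+[140,225]
# corners: FL(+x,+y) FR BR BL at z .075
c=ray(d,cr([(44,86),(268,46),(327,441),(96,481)]),.075)[:,:2]; print(c.round(4).tolist())
print("sides",[np.linalg.norm(c[i]-c[(i+1)%4]).round(4) for i in range(4)])
o=c.mean(0); ex=(c[0]-c[3])+(c[1]-c[2]); yaw=np.arctan2(ex[1],ex[0])
M=np.array([[np.cos(yaw),-np.sin(yaw)],[np.sin(yaw),np.cos(yaw)]])
print("o",o,"yaw",np.degrees(yaw))
e=(ray(d,cr([(84,250),(274,218)]),.069)[:,:2]-o)@M; print("lead edge box",e)
b=ray(d,cr([(128,372),(264,345)]),.098)[:,:2]; print("bar",b,(b-o)@M)
print("comp",o+M@[.056,0], "target .08", o+M@[.08,0])
sm=ray(d,[(222,200)],.09);print("mill",sm)
```

```text
[[0.6535, 0.3646], [0.6761, 0.2164], [0.4207, 0.1775], [0.3979, 0.3262]]
sides [np.float64(0.15), np.float64(0.2584), np.float64(0.1505), np.float64(0.2584)]
o [0.53705593 0.27117413] yaw 8.597406178099996
lead edge box [[ 0.01874359  0.06449274]
 [ 0.01800227 -0.06154932]]
bar [[0.46647233 0.2992595 ]
 [0.48175182 0.21277436]] [[-0.06559197  0.03832136]
 [-0.06341288 -0.0494761 ]]
comp [0.59242667 0.27954561] target .08 [0.61615698 0.28313338]
mill [[0.7681334  0.17354252 0.09      ]]
```

```bash
cat >> h.py <<'E'
def go(tx,ty,tz,yaw=None):
    s=manip.get_state(); T=rot(s["ee_rot"]); d=T.T@(np.array([tx,ty,tz])-s["position"])
    print("clk",round(s["clock"],2),"pos",s["position"].round(4),"toolx yaw",np.degrees(np.arctan2(T[1,0],T[0,0])).round(2),"tool z",T[:,2].round(3),"q6",s["qpos"][5].round(2))
    print("tool delta mm",(d*1000).round(1),"F",s["contact_force"].round(1),"w",round(s["width"],4))
E
python3 -m pendant '[{"rz":6.2,"hand":0.058},{"rz":6.2,"hand":0.058},{"rz":6.2,"hand":0.058},{"rz":6.2,"hand":0.058},{"rz":6.2,"hand":0.058},{"rz":6.2,"hand":0.058},{"rz":6.1,"hand":0.058},{"hand":0.058}]' 30
python3 -c "
from h import *
go(.514,-.295,.12)"
```

```text
clk 0.2 pos [ 0.1834 -0.5446  0.2308] toolx yaw 18.61 tool z [-0.     0.001 -1.   ] q6 -0.12
tool delta mm [ 393. -131.  111.] F [ 0.6 -0.1 -0.2] w 0.0853invalid input
```

```bash
python3 -m pendant '[{"dx":0,"dy":0,"dz":0,"rx":0,"ry":0,"rz":6.2,"hand":0.058},{"dx":0,"dy":0,"dz":0,"rx":0,"ry":0,"rz":6.2,"hand":0.058},{"dx":0,"dy":0,"dz":0,"rx":0,"ry":0,"rz":6.2,"hand":0.058},{"dx":0,"dy":0,"dz":0,"rx":0,"ry":0,"rz":6.2,"hand":0.058},{"dx":0,"dy":0,"dz":0,"rx":0,"ry":0,"rz":6.2,"hand":0.058},{"dx":0,"dy":0,"dz":0,"rx":0,"ry":0,"rz":6.2,"hand":0.058},{"dx":0,"dy":0,"dz":0,"rx":0,"ry":0,"rz":6.1,"hand":0.058},{"dx":0,"dy":0,"dz":0,"rx":0,"ry":0,"rz":0,"hand":0.058}]' 30
python3 -c "
from h import *
go(.514,-.295,.12)"
```

```text
clock: 0.87
position: [0.1835, -0.5448, 0.2311]
ee_rot: [-0.0, 0.977, -0.215, -0.0]
contact_force: [0.4, 0.3, -0.3]
width: 0.058
gripper_force: 0.0
clk 0.87 pos [ 0.1835 -0.5448  0.2311] toolx yaw -24.79 tool z [-0.  0. -1.] q6 0.64
tool delta mm [ 195.4 -365.3  111.2] F [ 0.4  0.3 -0.3] w 0.058
```

```bash
python3 -m pendant '[{"dx":0.0178,"dy":-0.0332,"dz":0,"rx":0,"ry":0,"rz":0,"hand":0.058},{"dx":0.0178,"dy":-0.0332,"dz":0,"rx":0,"ry":0,"rz":0,"hand":0.058},{"dx":0.0178,"dy":-0.0332,"dz":0.01,"rx":0,"ry":0,"rz":0,"hand":0.058},{"dx":0.0178,"dy":-0.0332,"dz":0.01,"rx":0,"ry":0,"rz":0,"hand":0.058},{"dx":0.0178,"dy":-0.0332,"dz":0.01,"rx":0,"ry":0,"rz":0,"hand":0.058},{"dx":0.0178,"dy":-0.0332,"dz":0.01,"rx":0,"ry":0,"rz":0,"hand":0.058},{"dx":0.0178,"dy":-0.0332,"dz":0.015,"rx":0,"ry":0,"rz":0,"hand":0.058},{"dx":0.0178,"dy":-0.0332,"dz":0.015,"rx":0,"ry":0,"rz":0,"hand":0.058},{"dx":0.0178,"dy":-0.0332,"dz":0.015,"rx":0,"ry":0,"rz":0,"hand":0.058},{"dx":0.0178,"dy":-0.0332,"dz":0.015,"rx":0,"ry":0,"rz":0,"hand":0.058},{"dx":0.0178,"dy":-0.0332,"dz":0.011,"rx":0,"ry":0,"rz":0,"hand":0.058},{"dx":0,"dy":0,"dz":0,"rx":0,"ry":0,"rz":0,"hand":0.058}]' 30
python3 - <<'E'
from h import *
go(.514,-.295,.005)
# second view check of matchbox
d=manip.get_image("scene");f=d["frame"];cv2.imwrite("pics/s1.png",f[:,:,::-1])
hsv=cv2.cvtColor(f,cv2.COLOR_RGB2HSV)
m=(((hsv[...,0]<12)|(hsv[...,0]>170))&(hsv[...,1]>120)&(hsv[...,2]>150)).astype(np.uint8)
m[:,:280]=0;m[:,350:]=0;m[:330]=0;m[390:]=0
c=np.argwhere(m)[:,::-1];print(len(c)); 
if len(c): print(ray(d,[c.mean(0)],.017))
t=manip.get_image("top")["frame"];cv2.imwrite("pics/c2.png",np.hstack([cv2.resize(t[250:340,360:480],(400,300)),cv2.resize(f[280:400,250:410],(400,300))])[:,:,::-1])
E
```

```text
clock: 1.87
position: [0.5177, -0.2898, 0.1176]
ee_rot: [-0.002, 0.978, -0.21, -0.0]
contact_force: [-0.3, -0.1, 0.7]
width: 0.0578
gripper_force: 0.0
clk 1.87 pos [ 0.5177 -0.2898  0.1176] toolx yaw -24.25 tool z [ 0.     0.005 -1.   ] q6 1.36
tool delta mm [ -1.    6.8 112.6] F [-0.3 -0.1  0.7] w 0.0578
97
[[ 0.49471296 -0.28744684  0.017     ]]
```

View pics/c2.png

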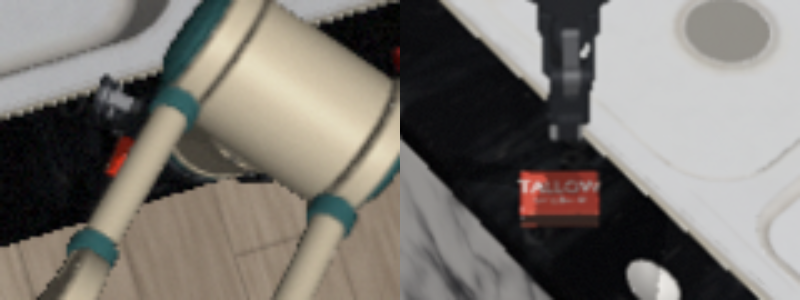

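The scene crop shows the whole matchbox, with its top face at about crop pixels (522..599, 172..216). The gripper is above it, and I'll cross-check the centre.

Run:
```python
from h import *
d=manip.get_image("scene")
P=ray(d,[[250+(x-400)/2.5-.3,280+y/2.5-.3] for x,y in[(522,172),(597,172),(600,214),(521,216)]],.017)[:,:2]
print(P.round(4).tolist(),P.mean(0).round(4)); go(*P.mean(0),.005);go(.514,-.295,.005)
```

```text
[[0.4954, -0.2666], [0.5461, -0.2907], [0.5313, -0.3241], [0.4788, -0.3009]] [ 0.5129 -0.2956]
clk 2.02 pos [ 0.5139 -0.2947  0.12  ] toolx yaw -24.5 tool z [-0.001 -0.    -1.   ] q6 1.36
tool delta mm [ -0.4   1.1 115. ] F [-0.1 -0.4 -0.2] w 0.0581
clk 2.02 pos [ 0.5139 -0.2947  0.12  ] toolx yaw -24.5 tool z [-0.001 -0.    -1.   ] q6 1.36
tool delta mm [3.00e-01 1.00e-01 1.15e+02] F [-0.1 -0.4 -0.2] w 0.0581
```

```bash
python3 -m pendant '[{"dx":0,"dy":0,"dz":0.025,"rx":0,"ry":0,"rz":0,"hand":0.058},{"dx":0,"dy":0,"dz":0.025,"rx":0,"ry":0,"rz":0,"hand":0.058},{"dx":0,"dy":0,"dz":0.025,"rx":0,"ry":0,"rz":0,"hand":0.058},{"dx":0,"dy":0,"dz":0.02,"rx":0,"ry":0,"rz":0,"hand":0.058},{"dx":0,"dy":0,"dz":0.012,"rx":0,"ry":0,"rz":0,"hand":0.058},{"dx":0,"dy":0,"dz":0.007,"rx":0,"ry":0,"rz":0,"hand":0.058},{"dx":0,"dy":0,"dz":0.004,"rx":0,"ry":0,"rz":0,"hand":0.058},{"dx":0,"dy":0,"dz":0,"rx":0,"ry":0,"rz":0,"hand":0.058},{"dx":0,"dy":0,"dz":0,"rx":0,"ry":0,"rz":0,"hand":0.058}]' 30
python3 -m pendant '[{"dx":0,"dy":0,"dz":0,"rx":0,"ry":0,"rz":0,"hand":0.03},{"dx":0,"dy":0,"dz":0,"rx":0,"ry":0,"rz":0,"hand":0.03},{"dx":0,"dy":0,"dz":0,"rx":0,"ry":0,"rz":0,"hand":0.03},{"dx":0,"dy":0,"dz":0,"rx":0,"ry":0,"rz":0,"hand":0.03},{"dx":0,"dy":0,"dz":0,"rx":0,"ry":0,"rz":0,"hand":0.03},{"dx":0,"dy":0,"dz":0,"rx":0,"ry":0,"rz":0,"hand":0.03}]' 25
```

```text
clock: 2.77
position: [0.5141, -0.2959, 0.0032]
ee_rot: [0.0, 0.977, -0.214, 0.001]
contact_force: [0.4, -1.3, -0.2]
width: 0.0582
gripper_force: 0.0
clock: 3.27
position: [0.5147, -0.2956, 0.0035]
ee_rot: [0.001, 0.977, -0.214, 0.001]
contact_force: [-1.0, -0.7, 5.8]
width: 0.0379
gripper_force: 25.9
```

```bash
python3 -m pendant '[{"dx":0,"dy":0,"dz":-0.01,"rx":0,"ry":0,"rz":0,"hand":0.03},{"dx":0,"dy":0,"dz":-0.02,"rx":0,"ry":0,"rz":0,"hand":0.03},{"dx":0,"dy":0,"dz":-0.03,"rx":0,"ry":0,"rz":0,"hand":0.03},{"dx":0,"dy":0,"dz":-0.03,"rx":0,"ry":0,"rz":0,"hand":0.03},{"dx":0,"dy":0,"dz":-0.03,"rx":0,"ry":0,"rz":0,"hand":0.03},{"dx":0,"dy":0,"dz":-0.03,"rx":0,"ry":0,"rz":0,"hand":0.03},{"dx":0,"dy":0,"dz":-0.02,"rx":0,"ry":0,"rz":0,"hand":0.03},{"dx":0,"dy":0,"dz":0,"rx":0,"ry":0,"rz":0,"hand":0.03}]' 25
python3 - <<'E'
from h import *
d=manip.get_image("scene");f=d["frame"];cv2.imwrite("pics/s3.png",cv2.resize(f[220:400,230:430],(600,540))[:,:,::-1])
E
```

```text
clock: 3.93
position: [0.5163, -0.2964, 0.1781]
ee_rot: [0.002, 0.977, -0.214, 0.005]
contact_force: [0.7, -0.6, 0.4]
width: 0.0378
gripper_force: 25.2
```

View pics/s3.png

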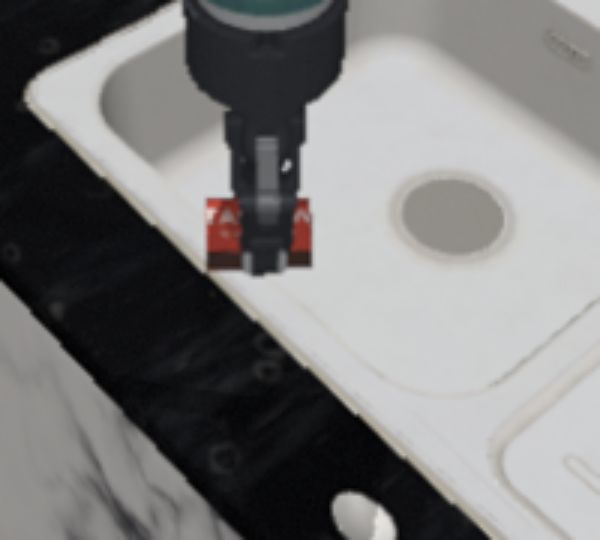

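```bash
python3 -m pendant '[{"dx":0,"dy":0,"dz":0,"rx":0,"ry":0,"rz":-6.6,"hand":0.03},{"dx":0,"dy":0,"dz":0,"rx":0,"ry":0,"rz":-6.6,"hand":0.03},{"dx":0,"dy":0,"dz":0,"rx":0,"ry":0,"rz":-6.6,"hand":0.03},{"dx":0,"dy":0,"dz":0,"rx":0,"ry":0,"rz":-6.6,"hand":0.03},{"dx":0,"dy":0,"dz":0,"rx":0,"ry":0,"rz":-6.7,"hand":0.03},{"dx":0,"dy":0,"dz":0,"rx":0,"ry":0,"rz":0,"hand":0.03},{"dx":0,"dy":0,"dz":0,"rx":0,"ry":0,"rz":0,"hand":0.03}]' 25
python3 - <<'E'
from h import *
go(*(np.array([.53706,.27117])+R.from_euler('z',8.6,degrees=True).as_matrix()[:2,:2]@[.065,0]),.18)
E
```

```text
clock: 4.57
position: [0.5132, -0.2943, 0.171]
ee_rot: [-0.001, 0.997, 0.072, -0.001]
contact_force: [-0.5, 0.6, 0.3]
width: 0.038
gripper_force: 25.2
clk 4.57 pos [ 0.5132 -0.2943  0.171 ] toolx yaw 8.25 tool z [-0.002  0.002 -1.   ] q6 0.79
tool delta mm [ 169.7 -556.6   -8.2] F [-0.5  0.6  0.3] w 0.038
```

```bash
python3 -m pendant '[{"dx":0.0094,"dy":-0.0309,"dz":0,"rx":0,"ry":0,"rz":0,"hand":0.03},{"dx":0.0094,"dy":-0.0309,"dz":0,"rx":0,"ry":0,"rz":0,"hand":0.03},{"dx":0.0094,"dy":-0.0309,"dz":0,"rx":0,"ry":0,"rz":0,"hand":0.03},{"dx":0.0094,"dy":-0.0309,"dz":0,"rx":0,"ry":0,"rz":0,"hand":0.03},{"dx":0.0094,"dy":-0.0309,"dz":0,"rx":0,"ry":0,"rz":0,"hand":0.03},{"dx":0.0094,"dy":-0.0309,"dz":0,"rx":0,"ry":0,"rz":0,"hand":0.03},{"dx":0.0094,"dy":-0.0309,"dz":0,"rx":0,"ry":0,"rz":0,"hand":0.03},{"dx":0.0094,"dy":-0.0309,"dz":0,"rx":0,"ry":0,"rz":0,"hand":0.03},{"dx":0.0094,"dy":-0.0309,"dz":0,"rx":0,"ry":0,"rz":0,"hand":0.03}]' 25
python3 -m pendant '[{"dx":0.0094,"dy":-0.0309,"dz":0,"rx":0,"ry":0,"rz":0,"hand":0.03},{"dx":0.0094,"dy":-0.0309,"dz":0,"rx":0,"ry":0,"rz":0,"hand":0.03},{"dx":0.0094,"dy":-0.0309,"dz":0,"rx":0,"ry":0,"rz":0,"hand":0.03},{"dx":0.0094,"dy":-0.0309,"dz":0,"rx":0,"ry":0,"rz":0,"hand":0.03},{"dx":0.0094,"dy":-0.0309,"dz":0,"rx":0,"ry":0,"rz":0,"hand":0.03},{"dx":0.0094,"dy":-0.0309,"dz":0,"rx":0,"ry":0,"rz":0,"hand":0.03},{"dx":0.0094,"dy":-0.0309,"dz":0,"rx":0,"ry":0,"rz":0,"hand":0.03},{"dx":0.0094,"dy":-0.0309,"dz":0,"rx":0,"ry":0,"rz":0,"hand":0.03},{"dx":0.0094,"dy":-0.0309,"dz":0,"rx":0,"ry":0,"rz":0,"hand":0.03},{"dx":0,"dy":0,"dz":0,"rx":0,"ry":0,"rz":0,"hand":0.03},{"dx":0,"dy":0,"dz":0,"rx":0,"ry":0,"rz":0,"hand":0.03}]' 25
python3 - <<'E'
from h import *
go(*(np.array([.53706,.27117])+R.from_euler('z',8.6,degrees=True).as_matrix()[:2,:2]@[.065,0]),.015)
E
```

```text
clock: 5.32
position: [0.5565, -0.0058, 0.1718]
ee_rot: [-0.0, 0.997, 0.072, -0.001]
contact_force: [0.0, -0.5, -0.1]
width: 0.0377
gripper_force: 25.3
clock: 6.23
position: [0.5994, 0.2816, 0.1711]
ee_rot: [0.0, 0.997, 0.074, -0.001]
contact_force: [-0.3, -0.3, -0.2]
width: 0.0376
gripper_force: 25.3
clk 6.23 pos [0.5994 0.2816 0.1711] toolx yaw 8.45 tool z [-0.002 -0.001 -1.   ] q6 1.76
tool delta mm [  2.1   0.9 156.1] F [-0.3 -0.3 -0.2] w 0.0376
```

```bash
python3 -m pendant '[{"dx":0.001,"dy":0.0005,"dz":0.02,"rx":0,"ry":0,"rz":0,"hand":0.03},{"dx":0.001,"dy":0.0005,"dz":0.025,"rx":0,"ry":0,"rz":0,"hand":0.03},{"dx":0,"dy":0,"dz":0.025,"rx":0,"ry":0,"rz":0,"hand":0.03},{"dx":0,"dy":0,"dz":0.02,"rx":0,"ry":0,"rz":0,"hand":0.03},{"dx":0,"dy":0,"dz":0.01,"rx":0,"ry":0,"rz":0,"hand":0.03},{"dx":0,"dy":0,"dz":0.01,"rx":0,"ry":0,"rz":0,"hand":0.03},{"dx":0,"dy":0,"dz":0,"rx":0,"ry":0,"rz":0,"hand":0.03}]' 25
python3 -m pendant '[{"dx":0,"dy":0,"dz":0.01,"rx":0,"ry":0,"rz":0,"hand":0.03},{"dx":0,"dy":0,"dz":0.01,"rx":0,"ry":0,"rz":0,"hand":0.03},{"dx":0,"dy":0,"dz":0.01,"rx":0,"ry":0,"rz":0,"hand":0.03},{"dx":0,"dy":0,"dz":0.008,"rx":0,"ry":0,"rz":0,"hand":0.03},{"dx":0,"dy":0,"dz":0.006,"rx":0,"ry":0,"rz":0,"hand":0.03},{"dx":0,"dy":0,"dz":0,"rx":0,"ry":0,"rz":0,"hand":0.03},{"dx":0,"dy":0,"dz":0,"rx":0,"ry":0,"rz":0,"hand":0.03}]' 25
```

```text
clock: 6.82
position: [0.601, 0.2781, 0.0604]
ee_rot: [0.001, 0.997, 0.073, -0.002]
contact_force: [-0.3, 0.3, -0.2]
width: 0.0375
gripper_force: 25.3
clock: 7.4
position: [0.6019, 0.2793, 0.0178]
ee_rot: [0.0, 0.997, 0.073, -0.0]
contact_force: [-0.6, 0.7, 0.4]
width: 0.0381
gripper_force: 25.3
```

Down 4 mm more, release, then retract straight up.

```bash
python3 -m pendant '[{"dx":0,"dy":0,"dz":0.004,"rx":0,"ry":0,"rz":0,"hand":0.03},{"dx":0,"dy":0,"dz":0.003,"rx":0,"ry":0,"rz":0,"hand":0.03},{"dx":0,"dy":0,"dz":0,"rx":0,"ry":0,"rz":0,"hand":0.03},{"dx":0,"dy":0,"dz":0,"rx":0,"ry":0,"rz":0,"hand":0.052},{"dx":0,"dy":0,"dz":0,"rx":0,"ry":0,"rz":0,"hand":0.052},{"dx":0,"dy":0,"dz":0,"rx":0,"ry":0,"rz":0,"hand":0.052},{"dx":0,"dy":0,"dz":0,"rx":0,"ry":0,"rz":0,"hand":0.052}]' 25
python3 -m pendant '[{"dx":0,"dy":0,"dz":-0.01,"rx":0,"ry":0,"rz":0,"hand":0.052},{"dx":0,"dy":0,"dz":-0.02,"rx":0,"ry":0,"rz":0,"hand":0.052},{"dx":0,"dy":0,"dz":-0.025,"rx":0,"ry":0,"rz":0,"hand":0.052},{"dx":0,"dy":0,"dz":-0.025,"rx":0,"ry":0,"rz":0,"hand":0.052},{"dx":0,"dy":0,"dz":-0.025,"rx":0,"ry":0,"rz":0,"hand":0.052},{"dx":0,"dy":0,"dz":-0.025,"rx":0,"ry":0,"rz":0,"hand":0.052},{"dx":0,"dy":0,"dz":0,"rx":0,"ry":0,"rz":0,"hand":0},{"dx":0,"dy":0,"dz":0,"rx":0,"ry":0,"rz":0,"hand":0},{"dx":0,"dy":0,"dz":0,"rx":0,"ry":0,"rz":0,"hand":0},{"dx":0,"dy":0,"dz":0,"rx":0,"ry":0,"rz":0,"hand":0}]' 25
python3 - <<'E'
from h import *
M=R.from_euler('z',8.6,degrees=True).as_matrix()[:2,:2]
go(*(np.array([.53706,.27117])+M@[-.107,0]),.14)
a=manip.get_image("scene")["frame"][130:240,150:310];b=manip.get_image("top")["frame"][220:360,120:260]
cv2.imwrite("pics/p4.png",np.hstack([cv2.resize(a,(400,400)),cv2.resize(b,(400,400))])[:,:,::-1])
E
```

```text
clock: 7.98
position: [0.6023, 0.2794, 0.0115]
ee_rot: [-0.0, 0.997, 0.073, 0.0]
contact_force: [0.1, -0.5, -0.8]
width: 0.0523
gripper_force: 0.0
clock: 8.82
position: [0.6012, 0.279, 0.1401]
ee_rot: [0.0, 0.997, 0.073, -0.001]
contact_force: [0.5, -1.0, -0.3]
width: 0.0038
gripper_force: 0.0
clk 8.82 pos [0.6012 0.279  0.1401] toolx yaw 8.41 tool z [-0.002 -0.001 -1.   ] q6 1.75
tool delta mm [-171.6   -1.3    0.5] F [ 0.5 -1.  -0.3] w 0.0038
```

View pics/p4.png

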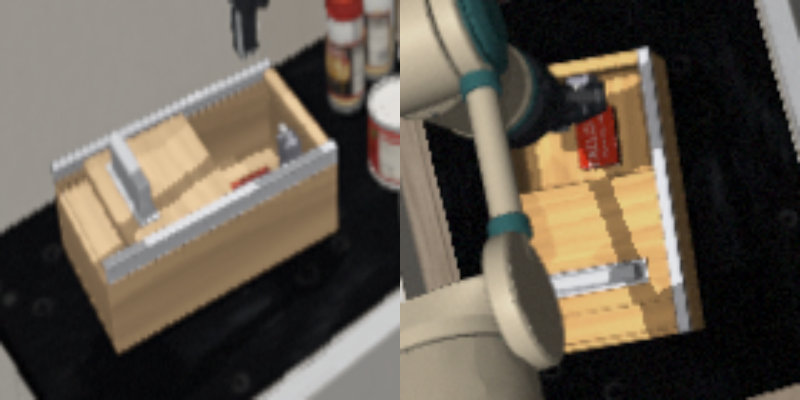

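The matchbox lies in the open compartment, red at scene-crop (250,182) and top-crop (598,145). The hatch hasn't moved. Next I go behind the grip bar.

```bash
python3 -m pendant '[{"dx":-0.02,"dy":0,"dz":0,"rx":0,"ry":0,"rz":0,"hand":0},{"dx":-0.03,"dy":0,"dz":0,"rx":0,"ry":0,"rz":0,"hand":0},{"dx":-0.03,"dy":0,"dz":0,"rx":0,"ry":0,"rz":0,"hand":0},{"dx":-0.03,"dy":-0.001,"dz":0,"rx":0,"ry":0,"rz":0,"hand":0},{"dx":-0.03,"dy":0,"dz":0,"rx":0,"ry":0,"rz":0,"hand":0},{"dx":-0.02,"dy":0,"dz":0,"rx":0,"ry":0,"rz":0,"hand":0},{"dx":-0.012,"dy":0,"dz":0,"rx":0,"ry":0,"rz":0,"hand":0},{"dx":0,"dy":0,"dz":0,"rx":0,"ry":0,"rz":0,"hand":0},{"dx":0,"dy":0,"dz":0,"rx":0,"ry":0,"rz":0,"hand":0}]' 25
python3 -m pendant '[{"dx":0,"dy":0,"dz":0.02,"rx":0,"ry":0,"rz":0,"hand":0},{"dx":0,"dy":0,"dz":0.02,"rx":0,"ry":0,"rz":0,"hand":0},{"dx":0,"dy":0,"dz":0.01,"rx":0,"ry":0,"rz":0,"hand":0},{"dx":0,"dy":0,"dz":0.009,"rx":0,"ry":0,"rz":0,"hand":0},{"dx":0,"dy":0,"dz":0,"rx":0,"ry":0,"rz":0,"hand":0},{"dx":0,"dy":0,"dz":0,"rx":0,"ry":0,"rz":0,"hand":0}]' 25
python3 - <<'E'
from h import *
M=R.from_euler('z',8.6,degrees=True).as_matrix()[:2,:2]
go(*(np.array([.53706,.27117])+M@[-.107,0]),.082)
E
```

```text
clock: 9.67
position: [0.4325, 0.2554, 0.1413]
ee_rot: [-0.0, 0.997, 0.073, 0.001]
contact_force: [-0.1, 0.0, 0.6]
width: -0.0
gripper_force: 0.0
clock: 10.17
position: [0.4325, 0.2552, 0.082]
ee_rot: [0.0, 0.997, 0.073, -0.0]
contact_force: [0.1, 0.3, 0.4]
width: 0.0001
gripper_force: 0.0
clk 10.17 pos [0.4325 0.2552 0.082 ] toolx yaw 8.39 tool z [-0. -0. -1.] q6 1.82
tool delta mm [-1.3 -0.1 -0. ] F [0.1 0.3 0.4] w 0.0001
```

```bash
python3 -m pendant '[{"dx":0.005,"dy":0,"dz":0,"rx":0,"ry":0,"rz":0,"hand":0},{"dx":0.005,"dy":0,"dz":0,"rx":0,"ry":0,"rz":0,"hand":0},{"dx":0.004,"dy":0,"dz":0,"rx":0,"ry":0,"rz":0,"hand":0},{"dx":0.004,"dy":0,"dz":0,"rx":0,"ry":0,"rz":0,"hand":0},{"dx":0.004,"dy":0,"dz":0,"rx":0,"ry":0,"rz":0,"hand":0},{"dx":0.004,"dy":0,"dz":0,"rx":0,"ry":0,"rz":0,"hand":0},{"dx":0.004,"dy":0,"dz":0,"rx":0,"ry":0,"rz":0,"hand":0},{"dx":0.004,"dy":0,"dz":0,"rx":0,"ry":0,"rz":0,"hand":0},{"dx":0.004,"dy":0,"dz":0,"rx":0,"ry":0,"rz":0,"hand":0}]' 25
python3 -m pendant '[{"dx":0.004,"dy":0,"dz":0,"rx":0,"ry":0,"rz":0,"hand":0},{"dx":0.005,"dy":0,"dz":0,"rx":0,"ry":0,"rz":0,"hand":0},{"dx":0.005,"dy":0,"dz":0,"rx":0,"ry":0,"rz":0,"hand":0},{"dx":0.005,"dy":0,"dz":0,"rx":0,"ry":0,"rz":0,"hand":0},{"dx":0.005,"dy":0,"dz":0,"rx":0,"ry":0,"rz":0,"hand":0},{"dx":0.005,"dy":0,"dz":0,"rx":0,"ry":0,"rz":0,"hand":0},{"dx":0.005,"dy":0,"dz":0,"rx":0,"ry":0,"rz":0,"hand":0},{"dx":0.005,"dy":0,"dz":0,"rx":0,"ry":0,"rz":0,"hand":0},{"dx":0.005,"dy":0,"dz":0,"rx":0,"ry":0,"rz":0,"hand":0},{"dx":0.004,"dy":0,"dz":0,"rx":0,"ry":0,"rz":0,"hand":0},{"dx":0.003,"dy":0,"dz":0,"rx":0,"ry":0,"rz":0,"hand":0}]' 25
cat > m.py <<'E'
from h import *
M=R.from_euler('z',8.6,degrees=True).as_matrix()[:2,:2]
go(*(np.array([.53706,.27117])+M@[.012,0]),.082)
E
python3 m.py
python3 - <<'E'
from h import *
a=manip.get_image("scene")["frame"][130:240,150:310]
cv2.imwrite("pics/p5.png",cv2.resize(a,(800,550),interpolation=cv2.INTER_CUBIC)[:,:,::-1])
E
```

```text
clock: 10.92
position: [0.4696, 0.2608, 0.0823]
ee_rot: [0.0, 0.997, 0.073, -0.0]
contact_force: [-2.2, -0.7, 1.7]
width: -0.0001
gripper_force: 1.1
clock: 11.83
position: [0.5205, 0.2683, 0.0822]
ee_rot: [-0.0, 0.997, 0.073, 0.0]
contact_force: [-2.0, 1.1, 1.2]
width: 0.0002
gripper_force: 1.1
clk 11.83 pos [0.5205 0.2683 0.0822] toolx yaw 8.4 tool z [ 0.  0. -1.] q6 1.78
tool delta mm [28.8 -0.5  0.2] F [-2.   1.1  1.2] w 0.0002
```

View pics/p5.png

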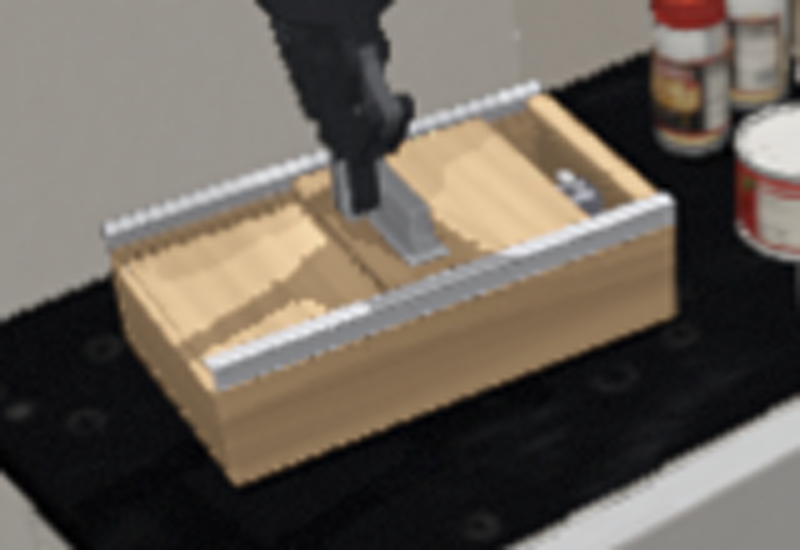

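The hatch rides ahead of the fingers with about 2 N of friction, and roughly 29 mm remain. I'll slow down now.

```bash
python3 -m pendant '[{"dx":0.003,"dy":0,"dz":0,"rx":0,"ry":0,"rz":0,"hand":0},{"dx":0.003,"dy":0,"dz":0,"rx":0,"ry":0,"rz":0,"hand":0},{"dx":0.003,"dy":0,"dz":0,"rx":0,"ry":0,"rz":0,"hand":0},{"dx":0.003,"dy":0,"dz":0,"rx":0,"ry":0,"rz":0,"hand":0},{"dx":0.003,"dy":0,"dz":0,"rx":0,"ry":0,"rz":0,"hand":0},{"dx":0.002,"dy":0,"dz":0,"rx":0,"ry":0,"rz":0,"hand":0},{"dx":0.001,"dy":0,"dz":0,"rx":0,"ry":0,"rz":0,"hand":0},{"dx":0,"dy":0,"dz":0,"rx":0,"ry":0,"rz":0,"hand":0}]' 25
python3 m.py
python3 -m pendant '[{"dx":0.001,"dy":0,"dz":0,"rx":0,"ry":0,"rz":0,"hand":0},{"dx":0.001,"dy":0,"dz":0,"rx":0,"ry":0,"rz":0,"hand":0},{"dx":0.001,"dy":0,"dz":0,"rx":0,"ry":0,"rz":0,"hand":0}]' 25
python3 m.py
```

```text
clock: 12.55
position: [0.5382, 0.2708, 0.0822]
ee_rot: [0.0, 0.997, 0.073, 0.0]
contact_force: [-0.3, 0.2, -0.7]
width: 0.0
gripper_force: 0.5
clk 12.55 pos [0.5382 0.2708 0.0822] toolx yaw 8.41 tool z [ 0.001 -0.    -1.   ] q6 1.78
tool delta mm [11.  -0.6  0.2] F [-0.3  0.2 -0.7] w 0.0
clock: 12.8
position: [0.5404, 0.2711, 0.0822]
ee_rot: [0.0, 0.997, 0.073, -0.0]
contact_force: [-2.8, -0.2, 0.0]
width: -0.0
gripper_force: 1.3
clk 12.8 pos [0.5404 0.2711 0.0822] toolx yaw 8.41 tool z [-0.001 -0.    -1.   ] q6 1.77
tool delta mm [ 8.7 -0.6  0.2] F [-2.8 -0.2  0. ] w -0.0
```

```bash
for i in 1; do python3 -m pendant '[{"dx":0.001,"dy":0,"dz":0,"rx":0,"ry":0,"rz":0,"hand":0},{"dx":0.001,"dy":0,"dz":0,"rx":0,"ry":0,"rz":0,"hand":0}]' 25; done | grep -E "pos|cont"
python3 -m pendant '[{"dx":0.0005,"dy":0,"dz":0,"rx":0,"ry":0,"rz":0,"hand":0},{"dx":0.0005,"dy":0,"dz":0,"rx":0,"ry":0,"rz":0,"hand":0}]' 25| grep -E "pos|cont"
python3 -m pendant '[{"dx":0.0005,"dy":0,"dz":0,"rx":0,"ry":0,"rz":0,"hand":0},{"dx":0.0005,"dy":0,"dz":0,"rx":0,"ry":0,"rz":0,"hand":0}]' 25| grep -E "pos|cont"
python3 m.py
```

```text
position: [0.5411, 0.2712, 0.0822]
contact_force: [-6.5, -0.4, 3.4]
position: [0.5413, 0.2712, 0.0822]
contact_force: [-7.2, -1.0, 3.5]
position: [0.5415, 0.2712, 0.0822]
contact_force: [-8.2, -0.3, 4.8]
clk 13.3 pos [0.5415 0.2712 0.0822] toolx yaw 8.4 tool z [-0.006 -0.001 -1.   ] q6 1.77
tool delta mm [ 7.6 -0.6  0.2] F [-8.2 -0.3  4.8] w -0.0001
```

```bash
python3 -m pendant '[{"dx":0.0005,"dy":0,"dz":0,"rx":0,"ry":0,"rz":0,"hand":0},{"dx":0.0005,"dy":0,"dz":0,"rx":0,"ry":0,"rz":0,"hand":0}]' 25| grep -E "pos|cont"
python3 -m pendant '[{"dx":0.0005,"dy":0,"dz":0,"rx":0,"ry":0,"rz":0,"hand":0},{"dx":0.0005,"dy":0,"dz":0,"rx":0,"ry":0,"rz":0,"hand":0}]' 25| grep -E "pos|cont"
python3 m.py
```

```text
position: [0.5417, 0.2713, 0.0822]
contact_force: [-11.0, -0.9, 5.8]
position: [0.5423, 0.2714, 0.0822]
contact_force: [-11.2, -1.6, 7.9]
clk 13.63 pos [0.5423 0.2714 0.0822] toolx yaw 8.41 tool z [-0.008 -0.002 -1.   ] q6 1.77
tool delta mm [ 6.8 -0.6  0.2] F [-11.2  -1.6   7.9] w 0.0001
```

```bash
python3 -m pendant '[{"dx":0.0005,"dy":0,"dz":0,"rx":0,"ry":0,"rz":0,"hand":0},{"dx":0.0005,"dy":0,"dz":0,"rx":0,"ry":0,"rz":0,"hand":0}]' 25| grep -E "pos|cont"
python3 -m pendant '[{"dx":0.0005,"dy":0,"dz":0,"rx":0,"ry":0,"rz":0,"hand":0},{"dx":0.0005,"dy":0,"dz":0,"rx":0,"ry":0,"rz":0,"hand":0}]' 25| grep -E "pos|cont"
python3 m.py
```

```text
position: [0.5429, 0.2715, 0.0822]
contact_force: [-10.8, -1.0, 7.6]
position: [0.5434, 0.2716, 0.0822]
contact_force: [-11.4, -0.7, 8.0]
clk 13.97 pos [0.5434 0.2716 0.0822] toolx yaw 8.41 tool z [-0.01  -0.002 -1.   ] q6 1.77
tool delta mm [ 5.6 -0.6  0.2] F [-11.4  -0.7   8. ] w -0.0001
```

```bash
python3 -m pendant '[{"dx":0.0005,"dy":0,"dz":0,"rx":0,"ry":0,"rz":0,"hand":0},{"dx":0.0005,"dy":0,"dz":0,"rx":0,"ry":0,"rz":0,"hand":0}]' 25| grep -E "pos|cont"
python3 -m pendant '[{"dx":0.0005,"dy":0,"dz":0,"rx":0,"ry":0,"rz":0,"hand":0},{"dx":0.0005,"dy":0,"dz":0,"rx":0,"ry":0,"rz":0,"hand":0}]' 25| grep -E "pos|cont"
python3 m.py
```

```text
position: [0.545, 0.2718, 0.0823]
contact_force: [-9.5, -0.6, 5.0]
position: [0.5478, 0.2722, 0.0822]
contact_force: [-8.6, -1.4, 4.7]
clk 14.3 pos [0.5478 0.2722 0.0822] toolx yaw 8.41 tool z [-0.005 -0.001 -1.   ] q6 1.77
tool delta mm [ 1.2 -0.6  0.2] F [-8.6 -1.4  4.7] w 0.0002
```

It snapped over, with a sudden 4 mm advance and a falling force. I'll press gently to confirm it has reached the stop.

```bash
python3 -m pendant '[{"dx":0.0005,"dy":0,"dz":0,"rx":0,"ry":0,"rz":0,"hand":0},{"dx":0.0005,"dy":0,"dz":0,"rx":0,"ry":0,"rz":0,"hand":0},{"dx":0,"dy":0,"dz":0,"rx":0,"ry":0,"rz":0,"hand":0}]' 25| grep -E "pos|cont"
python3 -m pendant '[{"dx":0.0005,"dy":0,"dz":0,"rx":0,"ry":0,"rz":0,"hand":0},{"dx":0.0005,"dy":0,"dz":0,"rx":0,"ry":0,"rz":0,"hand":0},{"dx":0,"dy":0,"dz":0,"rx":0,"ry":0,"rz":0,"hand":0}]' 25| grep -E "pos|cont"
python3 m.py
```

```text
position: [0.5478, 0.2722, 0.0823]
contact_force: [-8.9, -1.6, 5.5]
position: [0.5478, 0.2722, 0.0823]
contact_force: [-12.0, -2.0, 6.6]
clk 14.8 pos [0.5478 0.2722 0.0823] toolx yaw 8.4 tool z [-0.009 -0.002 -1.   ] q6 1.77
tool delta mm [ 1.2 -0.6  0.2] F [-12.   -2.    6.6] w 0.0002
```

The position holds while the force rises, so it's on the stop. I'll back off gently and retract up.

```bash
python3 -m pendant '[{"dx":-0.003,"dy":0,"dz":0,"rx":0,"ry":0,"rz":0,"hand":0},{"dx":-0.003,"dy":0,"dz":0,"rx":0,"ry":0,"rz":0,"hand":0},{"dx":-0.006,"dy":0,"dz":0,"rx":0,"ry":0,"rz":0,"hand":0},{"dx":-0.008,"dy":0,"dz":0,"rx":0,"ry":0,"rz":0,"hand":0},{"dx":-0.004,"dy":0,"dz":-0.005,"rx":0,"ry":0,"rz":0,"hand":0},{"dx":0,"dy":0,"dz":-0.02,"rx":0,"ry":0,"rz":0,"hand":0},{"dx":0,"dy":0,"dz":-0.03,"rx":0,"ry":0,"rz":0,"hand":0},{"dx":0,"dy":0,"dz":-0.03,"rx":0,"ry":0,"rz":0,"hand":0},{"dx":0,"dy":0,"dz":-0.03,"rx":0,"ry":0,"rz":0,"hand":0},{"dx":0,"dy":0,"dz":-0.02,"rx":0,"ry":0,"rz":0,"hand":0},{"dx":0,"dy":0,"dz":0,"rx":0,"ry":0,"rz":0,"hand":0},{"dx":0,"dy":0,"dz":0,"rx":0,"ry":0,"rz":0,"hand":0}]' 25
python3 - <<'E'
from h import *
a=manip.get_image("scene")["frame"][130:240,150:310]
cv2.imwrite("pics/p6.png",cv2.resize(a,(800,550),interpolation=cv2.INTER_CUBIC)[:,:,::-1])
E
```

```text
clock: 15.8
position: [0.5294, 0.2697, 0.219]
ee_rot: [-0.0, 0.997, 0.073, 0.002]
contact_force: [-0.7, 0.8, -0.7]
width: -0.0003
gripper_force: 0.0
```

View pics/p6.png

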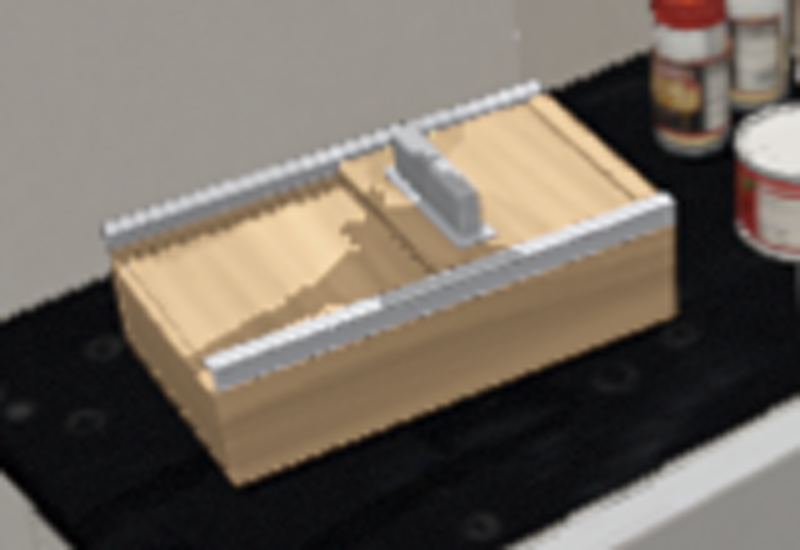

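The hatch is closed flush with the end bar (edge about (550,95) to (655,195)), it stayed home after release, and the arm is clear.

```bash
python3 -c "
from rig import manip
print(manip.sign_off())"
```

```text
the job is handed in; nothing more can be done
None
```

The matchbox is in the dry box's compartment, the hatch snapped home and stayed shut after I let go, and the job was handed in at about 16 s; no verdict came back.

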